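Fit the specimen carrier and set its knurled cap

TASK

Lift the blue specimen carrier up and off its peg by the orange handle and slide its open slot under the raised brass cap, flat and straight on the aluminium bed, until the slot is fully home around the stud; let go of it. Then thread the brass cap down (clockwise from above) until it bottoms out, back it off a quarter turn so the carrier stays free, and finish while still holding the cap in the gripper. Leave everything else on the bench alone and do not drop the carrier.

Things in the scene. Friction and masses are not known exactly. Their poses are not given: they have to be found in the camera images.
- carrier_grip (a point): Centre of the carrier's orange handle bar: 48 mm long along the carrier's x, 12 mm wide (y), 10 mm high, on steel uprights at its two ends, near the centre of mass. 45 mm above the plate's underside. x points to the open slot end, z up.
- carrier_slot (a point): Point on the carrier's underside 88 mm ahead (+x) of carrier_grip and 45 mm below it: where the stud's axis stands when the slot is fully home. The slot is 16 mm wide, along x, closed 6 mm behind this point, open at the front end 32 mm ahead of it. Axes as carrier_grip.
- peg (a point): On the axis of the peg of the fixed carrier stand (steel column 48 mm across on a grey round foot of 90 mm), at the column's top face, 60 mm above the bench, on which the carrier's plate lies at the start. The peg, 14 mm across, rises 18 mm above this face.
- stud (a point): Foot of the vertical steel stud (10 mm across), on the top face of the fixed aluminium bed, 30 mm above the bench. The bed is a flat block 230 mm long (x), 80 mm wide (y); the stud is on its centreline, 45 mm from its +x end and 185 mm from its -x end. The carrier slides in towards +x, its x along this x (within 15 degrees), underside on this face.
- cap: Brass cap screwed captive on the stud. Origin: centre of its underside, which rides with the thread. Flange 40 mm across and 4 mm high, above it a knurled grip 34 mm across, total height 36 mm, red line on top. At the start its underside is 8.5 to 10.3 mm above the bed's face; bottomed out on the stud's shoulder, 5 mm (1 mm above the carrier's plate).
- cap_grip (a point): On the cap's axis 25 mm above its underside, 11 mm below its top: the height to grip the knurl. Turns with the cap (clockwise to tighten); x along the red line.
- cap_turn (a joint): Turn of the cap in rad, growing clockwise seen from above (threading down). 0 = fully raised, 5.0 = bottomed out (hard stop). Lead 8 mm a turn: it sinks 1.27 mm a rad. Starts between 0.9 and 2.2; needs about 0.04 N m and stays where it is left. A quarter turn back from the stop is 3.43.
- carrier: Loose blue plate, 0.22 kg, 4 mm thick, 56 mm wide, from 75 mm behind (-x) to 120 mm ahead (+x) of its origin, which lies on the underside below the handle bar's centre. White round specimen pot (44 mm across, 14 mm high) at the rear. A 22 mm square hole under the bar hangs on the peg; the open slot is at the front. Axes as carrier_grip.
- oil: Bystander: small amber bottle, 62 mm high, 28 mm across. Origin at the centre of its underside.
- memory_stick: Bystander: white memory stick, 55 x 18 x 9 mm. Origin at the centre of its underside.
- slide_box: Bystander: green slide box, 85 x 100 x 33 mm. Origin at the centre of its underside.
- beaker: Bystander: glass beaker, 68 mm across, 85 mm high. Origin at the centre of its underside.
- dish: Bystander: clear round dish, 90 mm across, 15 mm high. Origin at the centre of its underside.
- jar: Bystander: glass jar with a blue lid, 60 mm across, 80 mm high. Origin at the centre of its underside.
- pen: Bystander: blue pen lying down, 130 mm long. Origin at the centre of its underside.
There are look-alikes about, which are no part of the job. Leave any purple look-alike of the part that bears peg alone.

How it is judged:
On the way, in this order (a step that is already met when the one before it is completed fails the run):
1. the carrier is lifted up and clear of its peg (z of carrier in the frame of peg above 0.022 m and contact force between the fingers and carrier above 0.5 N and angle between carrier's own z axis and vertical below 0.3 rad), for 0.1 s.
2. the carrier lies on the bed with its slot fully home around the stud, let go (horizontal distance between carrier_slot and stud below 0.009 m and z of carrier_slot in the frame of stud between -0.003 and 0.003 m and angle between the x axis of carrier_slot and the x axis of stud, either way round below 0.26 rad and angle between carrier_slot's own z axis and vertical below 0.05 rad and contact force between the fingers and carrier below 0.1 N), for 0.2 s.
3. the cap has bottomed out over the carrier (horizontal distance between carrier_slot and stud below 0.009 m and z of carrier_slot in the frame of stud between -0.003 and 0.003 m and angle between the x axis of carrier_slot and the x axis of stud, either way round below 0.26 rad and angle between carrier_slot's own z axis and vertical below 0.05 rad and value of joint cap_turn above 4.88 rad), for 0.1 s.
At the end, for the whole second after the job is handed in: The carrier lies flat on the bed (3 mm, 3 degrees), let go, slot home within 9 mm of the stud's axis, straight within 15 degrees; the cap is backed off from its stop by a quarter turn (90 degrees, give or take 17) and the fingers still grip it (over 1 N) (horizontal distance between carrier_slot and stud below 0.009 m and z of carrier_slot in the frame of stud between -0.003 and 0.003 m and angle between the x axis of carrier_slot and the x axis of stud, either way round below 0.26 rad and angle between carrier_slot's own z axis and vertical below 0.05 rad and value of joint cap_turn between 3.129 and 3.729 rad and contact force between the fingers and cap above 1 N and contact force between the fingers and carrier below 0.5 N and linear speed of carrier below 0.03 m/s); the arm keeps its last pose, push and grip.
It fails at once if the carrier is dropped on the bench or tipped over (height (world z) of carrier below 0.02 m or angle between carrier's own z axis and vertical above 0.7 rad).
It fails at once if something else on the bench is shoved (more than 30 mm) (distance of any of oil, memory_stick, slide_box, beaker, dish, jar, pen from where it was at the start of the episode above 0.03 m).
It also fails if it takes over 72 s, if anything falls off the work surface, if the arm or the gripper's body presses on something with over 40 N, if the wrist force passes 120 N, or if a joint passes its speed limit or range.

ROBOT

A 6-joint arm with a two-finger parallel gripper is mounted at the origin on the work surface. World frame = base frame: x ahead of the robot, y to its left, z up, the work surface at z = 0. Lengths are in m, angles in rad, forces in N, time in s.
With the tool pointing down it reaches from about 0.35 to 0.875 m from the base axis. Payload 4.2 kg.
Tool frame: the origin (TCP) lies midway between the tips of the shut fingers; the grasp point (between the pads) lies 19 mm behind it; z points along the fingers, y is the line along which they close (so a half turn about z gives the same grasp; the last joint's range is limited). The gripper opens to 87 mm and grips with 3 to 60 N. Pads are 19 mm wide; open, the fingers measure 117 mm over their backs; the gripper's body (75 mm by 190 mm) begins 51 mm behind the grasp point.
Start: joints at [-0.856, 0.385, 0.008, 0, -1.194, -0.259], TCP at [0.275, -0.561, 0.223] pointing down, gripper open.
Joint ranges: [-3.14, 3.14], [-1.21, 2.06], [-1.07, 1.41], [-3.16, 2.05], [-2.99, -0.16], [-3.1, 3.1]. Speed limits (rad/s): [2.79, 2.79, 3.14, 3.14, 3.14, 3.14].

INTERFACE

Orientations are given as a unit quaternion [x, y, z, w].
In Python, from bench import manip, imaging, nets gives the robot as it stands.
- The arm moves only by the tool apply_moves, never from a script. Its argument "plan" is a list of rows, each a list of 7 numbers: the turn, a rotation vector about the tool's x, y, z in degrees, then the shift along the tool's x, y, z in cm, then the finger opening in cm, from 0 to 8.7. A call has 1 to 10 rows; each row shifts and turns the commanded pose from where the row before left it, along the tool's axes as they then stand; what a row does not reach is not made up. A row lasts 1/12 s, in which the tool goes at most 41.7 mm and 7.16 degrees, less where a joint would pass 70% of its speed; a pose out of reach is approached as far as the arm can. A call is refused whole if a number of a shift passes 4.17 or a number of a turn 7.16, either way. A call with a gripper value outside its range is refused whole. The fingers move at their own pace and stop on an object; the grip force is fixed at half the most. Time passes only in rows, so rows that do not move let the fingers close. It gives the time, the measured TCP pose, the force, the opening and the grip force at its end, in the units of the state.
- manip.state(): the state, without advancing time (a new reading comes with each control period).
- imaging.grab_frame(name): name is "side" or "top" or "wrist"; returns the picture (480x640x3 uint8, red, green, blue); there is no depth.
- imaging.camera_params(name): a dict with "vfov" (degrees; the focal length in pixels is half the picture's height over the tangent of half this angle, whatever the lens; pixels are square), "cx", "cy" (the principal point, pixels), "R" (3x3) and "t" (3): a world point X has camera coordinates R X + t. Camera axes: x right, y down, z forward; pixel columns grow to the right and rows downward; lengths in m; the calibration is good to about 2 mm. A picture is of the moment at which its call begins: read the wrist's pose just before it. camera_params takes no time and is no camera call; for the wrist camera it gives the pose at the moment of the call.
- manip.close_job(): hands the job in; it is judged then, once.
Trained networks look in the newest picture that a camera, given by its name, has taken for a name from the list of things; names that differ only in an ending like _2 or _b are one class to them, and where a whole thing is asked for, a point or a joint stands for the part that bears it (a point fixed in the world has none). Each returns a list of dicts, best first, with "confidence" (0 to 1); they miss things now and then, are a little off and sometimes report something else, mostly with a low value. They report only what shows in the picture. A call takes as long as a camera call. They do not tell look-alikes from the thing itself.
- nets.regions_of(camera, target): "region" (480x640 bool, what is visible of it) and "position" ([column, row] in pixels, amid what is visible of it).
The state is a dict: "t": time; "joint_pos": joint angles; "joint_velocities": joint speeds; "tau": joint torques, N m; "position": TCP position; "ee_rot": TCP orientation; "wrist_force": force on the tool from outside, world axes, zero at the start; "torque": the same for the moment, N m; "grip_width": finger opening in m; "finger_force": force on a finger pad.
Only numpy, scipy, OpenCV 4.12 (cv2) and the standard library are available. Lean on these libraries where they do the work, as an engineer would, in place of code of your own. Each camera call takes 0.05 s, during which the arm holds its last target. There are 200 camera calls.

## Working session

There is one attempt and no reset: what is moved stays moved. The work goes in short steps, Python scripts to look and compute and a tool call to move; the robot and the scene stay as the last step left them, time stands still between calls to the robot, and variables do not carry over. Pictures are saved under pics/ and viewed, at most 10 in all, crops included, and the job is handed in when it is done.

Besides the shell and the picture viewer there is one more tool, called after "Call:" as name(argument=value, ...) on one line, values as JSON. apply_moves: Moves the arm, as the interface text tells. Its arguments: {"type":"object","properties":{"plan":{"type":"array","items":{"type":"array","items":{"type":"number"}}}},"required":["plan"]}

```bash
mkdir -p pics; ls; cat > h.py <<'E'
import numpy as np, cv2
from bench import manip, imaging, nets
from scipy.spatial.transform import Rotation as Ro
def cam(n):
    p=imaging.camera_params(n); f=240/np.tan(np.radians(p["vfov"])/2)
    return f,p["cx"],p["cy"],np.array(p["R"]),np.array(p["t"])
def proj(n,X,c=None):
    f,cx,cy,R,t=c or cam(n); q=np.atleast_2d(X)@R.T+t
    return np.c_[cx+f*q[:,0]/q[:,2],cy+f*q[:,1]/q[:,2]]
def ray(n,uv,z,c=None):
    f,cx,cy,R,t=c or cam(n); o=-R.T@t
    d=R.T@np.array([(uv[0]-cx)/f,(uv[1]-cy)/f,1]); return o+d*(z-o[2])/d[2]
def save(n,im): cv2.imwrite("pics/"+n+".png",cv2.cvtColor(im,cv2.COLOR_RGB2BGR))
E
python3 - <<'E'
from h import *
a=imaging.grab_frame("top"); b=imaging.grab_frame("side"); save("top0",a); save("side0",b)
print(imaging.camera_params("top"),imaging.camera_params("side"))
for c in ("top","side"):
  for t in ("carrier","cap","carrier_grip","peg","stud"):
    for r in nets.regions_of(c,t)[:3]: print(c,t,r["confidence"],r["position"],r["region"].sum())
print(manip.state())
E
```

```text
pics
{'vfov': 50.792850183865596, 'cx': 319.60369716163257, 'cy': 236.13929921056697, 'R': array([[ 0.07134134, -0.9974391 , -0.00506546],
       [-0.96925282, -0.06812454, -0.23644877],
       [ 0.23549817,  0.02177828, -0.97163075]]), 't': array([-0.0330498 ,  0.56730799,  1.07246079])} {'vfov': 44.11093550108984, 'cx': 322.2380562504248, 'cy': 242.9549299338057, 'R': array([[ 0.76055024, -0.64901608, -0.01847859],
       [-0.37966883, -0.42146781, -0.82353899],
       [ 0.52670191,  0.63335852, -0.56695862]]), 't': array([-0.40450885,  0.26373441,  1.36421195])}
top carrier 0.56 [248.5, 245.8] 1924
top cap 0.71 [397.3, 228.0] 268
top carrier_grip 0.87 [248.4, 248.1] 1870
top peg 0.96 [196.5, 290.8] 1135
top peg 0.73 [263.9, 256.7] 306
top peg 0.59 [257.1, 335.3] 1266
top stud 0.97 [403.1, 262.2] 3687
side carrier 0.81 [287.8, 219.4] 758
side cap 0.69 [462.1, 297.6] 271
side cap 0.67 [386.0, 261.0] 231
side carrier_grip 0.56 [283.6, 221.4] 951
side peg 0.88 [240.1, 266.7] 770
side peg 0.67 [236.4, 233.0] 635
side peg 0.59 [284.1, 236.3] 534
side stud 0.59 [367.0, 285.0] 1910
{'t': 0.6, 'joint_pos': array([-8.56405928e-01,  3.84654786e-01,  7.88556702e-03, -1.29737525e-05,
       -1.19402198e+00, -2.58609962e-01]), 'joint_velocities': array([ 7.90280943e-04, -1.28513733e-03,  7.65586242e-04,  9.62079793e-05,
       -6.05701306e-04, -4.99085546e-04]), 'tau': array([ 1.33834806e-05, -3.90214384e+01,  1.87533993e+01,  4.22250018e+00,
        1.54183432e-02, -1.60174415e-05]), 'position': array([ 0.27511277, -0.56115101,  0.22256981]), 'ee_rot': array([-2.25920470e-01,  9.74145750e-01,  5.54095517e-07,  6.53051553e-06]), 'wrist_force': array([-0.27194707,  0.90123336, -0.30664228]), 'torque': array([-0.02637586,  0.04445633, -0.0066387 ]), 'finger_force': 0.0, 'grip_width': 0.08708225765428969}
```

View pics/top0.png

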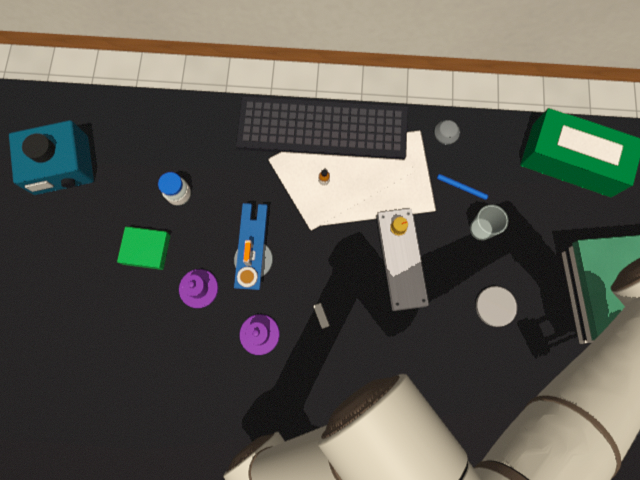

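View pics/side0.png

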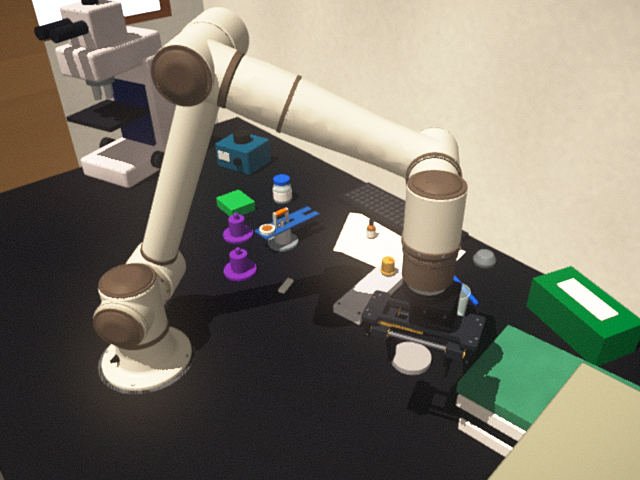

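The top view shows the carrier on its grey stand: orange handle at (248,251), pot at (247,276), slot opening at (254,208). The bed runs from (395,308) to (396,210), with the cap at (400,225). The purple stands at (198,288) and (259,335) are the look-alikes. Next I'll measure.

```bash
cat >> h.py <<'E'
def mask(im,lo,hi,box=None):
    m=cv2.inRange(cv2.cvtColor(im,cv2.COLOR_RGB2HSV),lo,hi)
    if box:
        k=np.zeros_like(m); x0,y0,x1,y1=box; k[y0:y1,x0:x1]=1; m=m*k
    n,l,s,c=cv2.connectedComponentsWithStats(m)
    i=1+np.argmax(s[1:,4]); return (l==i),c[i]
E
python3 - <<'E'
from h import *
a=cv2.cvtColor(cv2.imread("pics/top0.png"),cv2.COLOR_BGR2RGB)
o,co=mask(a,(3,150,120),(18,255,255),(230,225,265,266)); 
b,cb=mask(a,(100,150,60),(120,255,255),(225,195,275,300))
g,cg=mask(a,(18,120,100),(30,255,255),(380,210,415,245))
def pts(m,z): 
    v,u=np.nonzero(m); return np.array([ray("top",(x,y),z)[:2] for x,y in zip(u,v)])
for n,m,z in (("orange",o,.110),("blue",b,.064)):
    p=pts(m,z); r=cv2.minAreaRect((p*1000).astype(np.float32)); print(n,m.sum(),p.mean(0),r)
    cv2.boxPoints
    w,V=np.linalg.eigh(np.cov(p.T)); print(np.degrees(np.arctan2(V[1,1],V[0,1])))
print("cap",co,cb,cg,g.sum(),ray("top",cg,.030+.009+.02), ray("top",cg,.075))
for uv in ((378,212),(413,209),(428,306),(393,310)): print(ray("top",uv,.03))
s=cv2.cvtColor(cv2.imread("pics/side0.png"),cv2.COLOR_BGR2RGB)
o2,c2=mask(s,(3,150,120),(18,255,255),(270,200,295,230)); g2,cg2=mask(s,(15,120,80),(30,255,255),(375,250,400,280))
print(c2,o2.sum(),ray("side",c2,.105),cg2,g2.sum(),ray("side",cg2,.055))
E
```

```text
orange 101 [0.51393158 0.16021955] ((514.2430419921875, 160.1665496826172), (12.20911693572998, 40.086063385009766), 89.88822174072266)
179.85191334134117
blue 1402 [0.5528852  0.15987058] ((537.5423583984375, 160.7704620361328), (197.66189575195312, 58.14647674560547), 0.5106903314590454)
-178.3313253649984
cap [246.91089109 251.10891089] [251.80242511 238.77603424] [398.84913793 225.8362069 ] 232 [ 0.60723506 -0.17143127  0.059     ] [ 0.60282936 -0.16922885  0.075     ]
[ 0.64554352 -0.12523542  0.03      ]
[ 0.65868738 -0.20732052  0.03      ]
[ 0.43285171 -0.24736988  0.03      ]
[ 0.41830014 -0.16903862  0.03      ]
[280.56862745 211.29411765] 51 [0.52003409 0.16561202 0.105     ] [387.38571429 265.96190476] 210 [ 0.60911711 -0.17274735  0.055     ]
```

```bash
cat >> h.py <<'E'
def go(p,yaw):
    """rotvec (tool, deg) to point down with tool y at yaw deg, then shift in the turned tool frame (cm)"""
    s=manip.state(); R=Ro.from_quat(s["ee_rot"])
    y=np.array([np.cos(np.radians(yaw)),np.sin(np.radians(yaw)),0]); z=np.array([0,0,-1.]); x=np.cross(y,z)
    T=Ro.from_matrix(np.c_[x,y,z])
    d=T.inv().apply(np.array(p)-s["position"])*100
    print("t",round(s["t"],2),"pos",s["position"].round(4),"turn",(R.inv()*T).as_rotvec(degrees=True).round(2),"shift",d.round(2),"n",round(np.linalg.norm(d)/4.17,1),
      "| w",round(s["grip_width"],4),"f",round(s["finger_force"],1),"F",np.round(s["wrist_force"],1),"j6",round(s["joint_pos"][5],2))
E
python3 -c "
from h import *
go((.475,.16,.25),91)"
```

```text
t 0.6 pos [ 0.2751 -0.5612  0.2226] turn [ 0.    0.   25.11] shift [-21.24  71.76  -2.74] n 18.0 | w 0.0871 f 0.0 F [-0.3  0.9 -0.3] j6 -0.26
```

Call:
apply_moves(plan=[[0,0,6.28,0,0,0,8.7],[0,0,6.28,0,0,0,8.7],[0,0,6.28,0,0,0,8.7],[0,0,6.27,0,0,0,8.7],[0,0,0,-1.06,3.59,-0.14,8.7],[0,0,0,-1.06,3.59,-0.14,8.7],[0,0,0,-1.06,3.59,-0.14,8.7],[0,0,0,-1.06,3.59,-0.14,8.7],[0,0,0,-1.06,3.59,-0.14,8.7],[0,0,0,-1.06,3.59,-0.14,8.7]])

```text
t: 1.43
position: [0.335, -0.3431, 0.2312]
ee_rot: [-0.009, 1.0, -0.0, 0.0]
wrist_force: [0.6, -0.1, -0.2]
grip_width: 0.0868
finger_force: 0.0
```

Call:
apply_moves(plan=[[0,0,0,-1.06,3.59,-0.14,5],[0,0,0,-1.06,3.59,-0.14,5],[0,0,0,-1.06,3.59,-0.14,5],[0,0,0,-1.06,3.59,-0.14,5],[0,0,0,-1.06,3.59,-0.14,5],[0,0,0,-1.06,3.59,-0.14,5],[0,0,0,-1.06,3.59,-0.14,5],[0,0,0,-1.06,3.59,-0.14,5],[0,0,0,-1.06,3.59,-0.14,5],[0,0,0,-1.06,3.59,-0.14,5]])

```text
t: 2.27
position: [0.4347, 0.0181, 0.2456]
ee_rot: [-0.009, 1.0, 0.0, 0.001]
wrist_force: [1.8, -0.3, 0.1]
grip_width: 0.0504
finger_force: 0.0
```

Call:
apply_moves(plan=[[0,0,0,-1.06,3.59,-0.14,5],[0,0,0,-1.06,3.59,-0.14,5],[0,0,0,-1.06,3.59,-0.14,5],[0,0,0,-1.06,3.59,-0.14,5],[0,0,0,0,0,0,5],[0,0,0,0,0,0,5]])

```text
t: 2.77
position: [0.4746, 0.1621, 0.2502]
ee_rot: [-0.01, 1.0, -0.0, -0.0]
wrist_force: [-0.2, 0.2, -0.5]
grip_width: 0.0499
finger_force: 0.0
```

```bash
python3 - <<'E'
from h import *
go((.475,.16,.25),91)
c=cam("wrist"); a=imaging.grab_frame("wrist"); save("w1",a); print("campos",-c[3].T@c[4], c[:3])
print(proj("wrist",[[.515,.16,.11],[.515,.16,.06]],c))
for im,n,cc in ((a,"wrist",c),(imaging.grab_frame("top"),"top",None)):
  save(n+"1",im)
E
```

```text
t 2.77 pos [0.4746 0.1621 0.2502] turn [-0.02 -0.03  0.16] shift [-0.03 -0.21  0.02] n 0.1 | w 0.0499 f 0.0 F [-0.2  0.2 -0.5] j6 -2.2
campos [0.39673118 0.15975396 0.41131563] (np.float64(331.9183170263726), 319.6727621952748, 240.52986142344113)
[[317.75357472 269.78370228]
 [318.06572823 253.35282437]]
```

View pics/w1.png

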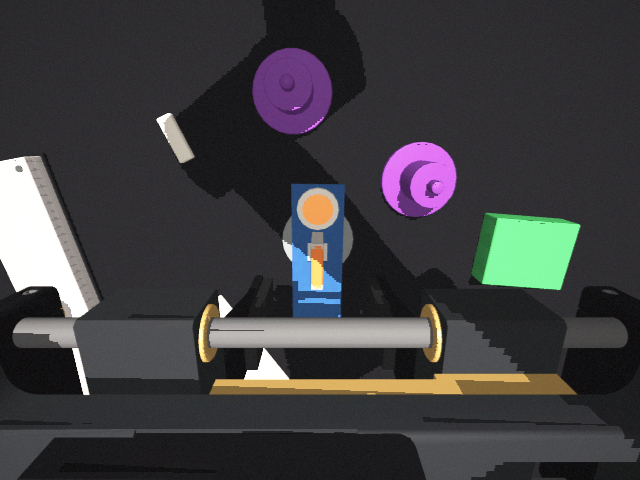

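The wrist view shows the handle bar at about (317,268), where my estimate projects to (318,270). The pot is at (318,209). I'll refine this numerically.

```bash
python3 - <<'E'
from h import *
a=cv2.cvtColor(cv2.imread("pics/w1.png"),cv2.COLOR_BGR2RGB)
c=cam("wrist")
b,cb=mask(a,(100,80,40),(125,255,255),(285,178,352,318))
v,u=np.nonzero(b); p=np.array([ray("wrist",q,.064,c)[:2] for q in zip(u,v)])
print("blue",p.min(0),p.max(0))
# edges per row
for r in (190,225,250,270,300):
    k=np.nonzero(b[r])[0]; print(r,ray("wrist",(k[0]-.5,r),.064,c),ray("wrist",(k[-1]+.5,r),.064,c))
o,co=mask(a,(3,120,100),(28,255,255),(300,238,335,300)); v,u=np.nonzero(o)
p=np.array([ray("wrist",q,.110,c)[:2] for q in zip(u,v)]); print("orange",co,p.min(0),p.max(0),p.mean(0))
for n in ("pot",):
    m,cc=mask(a,(3,60,100),(28,255,255),(290,185,346,235)); print(cc,ray("wrist",cc,.078,c))
t=cv2.cvtColor(cv2.imread("pics/top1.png"),cv2.COLOR_BGR2RGB)
print(manip.state()["joint_pos"].round(3), c[3].round(3))
E
```

```text
blue [0.43617282 0.12822322] [0.59121942 0.18603778]
190 [0.44393179 0.12785922 0.064     ] [0.44285609 0.184255   0.064     ]
225 [0.48151629 0.12871316 0.064     ] [0.48043978 0.18468095 0.064     ]
250 [0.50981646 0.12856967 0.064     ] [0.5087303 0.1846872 0.064    ]
270 [0.5333834  0.12845017 0.064     ] [0.53227173 0.18558847 0.064     ]
300 [0.5703868  0.12826255 0.064     ] [0.56925727 0.18585209 0.064     ]
orange [316.55604396 265.93846154] [0.49024911 0.15106709] [0.53270517 0.16231394] [0.51065244 0.15664782]
[317.15762274 209.14599483] [0.4609605  0.15611934 0.078     ]
[ 0.651  0.151 -0.244 -0.    -1.177 -2.204] [[-0.019  1.    -0.001]
 [ 0.959  0.019  0.282]
 [ 0.282  0.004 -0.959]]
```

```bash
python3 -c "
from h import *
go((.513,.1585,.086),90.5)"
```

```text
t 2.87 pos [0.4741 0.1601 0.2504] turn [-0.02 -0.04  0.51] shift [-3.89 -0.19 16.44] n 4.1 | w 0.05 f 0.0 F [ 0.   0.4 -0.3] j6 -2.2
```

Call:
apply_moves(plan=[[0,0,0.5,-2,-0.1,0,5],[0,0,0,-1.89,-0.09,2,5],[0,0,0,0,0,3.5,5],[0,0,0,0,0,3.5,5],[0,0,0,0,0,3,5],[0,0,0,0,0,2.5,5],[0,0,0,0,0,1.44,5],[0,0,0,0,0,0.5,5],[0,0,0,0,0,0,5],[0,0,0,0,0,0,5]])

```text
t: 3.7
position: [0.514, 0.1586, 0.0872]
ee_rot: [-0.004, 1.0, 0.0, 0.001]
wrist_force: [-0.2, -0.1, 0.7]
grip_width: 0.0502
finger_force: 0.0
```

Call:
apply_moves(plan=[[0,0,0,0,0,0,2],[0,0,0,0,0,0,0],[0,0,0,0,0,0,0],[0,0,0,0,0,0,0],[0,0,0,0,0,0,0],[0,0,0,0,0,0,0]])

```text
t: 4.2
position: [0.5135, 0.1592, 0.0864]
ee_rot: [-0.004, 1.0, 0.0, 0.0]
wrist_force: [0.5, -0.0, 0.1]
grip_width: 0.0175
finger_force: 0.0
```

```bash
python3 -c "
from h import *
go((.513,.1585,.086),90.5)"
```

```text
t 4.2 pos [0.5135 0.1592 0.0864] turn [0.02 0.02 0.01] shift [ 0.05 -0.07  0.04] n 0.0 | w 0.0175 f 0.0 F [ 0.5 -0.   0.1] j6 -2.16
```

Still closing. I'll wait a little longer, then lift.

Call:
apply_moves(plan=[[0,0,0,0,0,0,0],[0,0,0,0,0,0,0],[0,0,0,0,0,0,0],[0,0,0,0,0,0,0],[0,0,0,0,0,0,0]])

```text
t: 4.62
position: [0.5135, 0.1592, 0.0862]
ee_rot: [-0.004, 1.0, 0.0, 0.0]
wrist_force: [-0.7, -0.0, 0.7]
grip_width: 0.0117
finger_force: 30.0
```

Gripped at 11.7 mm and 30 N. Lifting.

Call:
apply_moves(plan=[[0,0,0,0,0,-0.5,0],[0,0,0,0,0,-0.8,0],[0,0,0,0,0,-0.8,0],[0,0,0,0,0,-0.8,0],[0,0,0,0,0,-0.8,0],[0,0,0,0,0,-0.8,0],[0,0,0,0,0,-0.5,0],[0,0,0,0,0,0,0],[0,0,0,0,0,0,0],[0,0,0,0,0,0,0]])

```text
t: 5.45
position: [0.5131, 0.1589, 0.1358]
ee_rot: [-0.004, 1.0, -0.0, -0.0]
wrist_force: [0.3, -0.6, -2.2]
grip_width: 0.012
finger_force: 30.0
```

```bash
python3 - <<'E'
from h import *
u=np.radians(10.5); d=np.array([np.cos(u),np.sin(u)]); st=np.array([.6075,-.1735])
p=st-d*.173; print(p)
go((p[0],p[1],.136),100.5)
im=imaging.grab_frame("side"); save("s2",im[150:350,200:440].repeat(3,0).repeat(3,1))
save("t2",imaging.grab_frame("top"))
E
```

```text
[ 0.4373969  -0.20502675]
t 5.45 pos [0.5131 0.1589 0.1358] turn [ -0.01  -0.05 -10.  ] shift [ 1.407e+01 -3.441e+01 -2.000e-02] n 8.9 | w 0.012 f 30.0 F [ 0.3 -0.6 -2.2] j6 -2.16
```

View pics/s2.png

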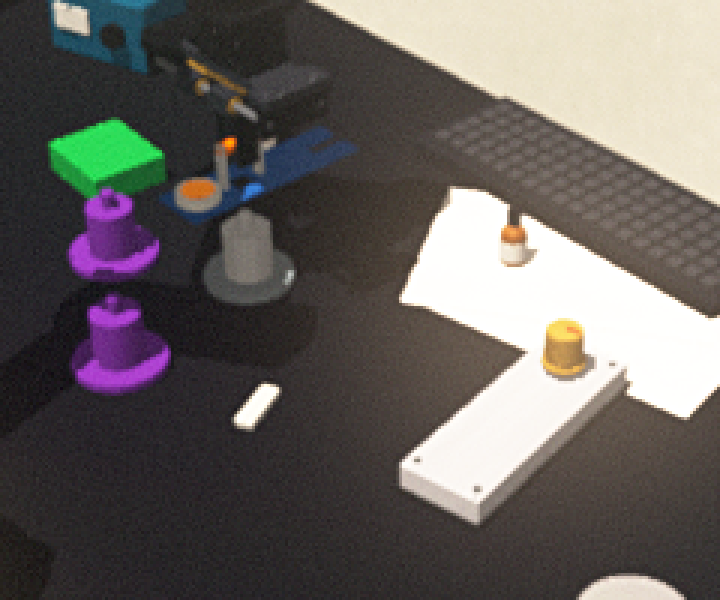

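The carrier hangs level above its peg (bar at about (276,198) in the full image). The bed is fully visible: top corners at about (333,305), (360,318) and (409,273). I'll refine the stud position from both cameras.

```bash
python3 - <<'E'
from h import *
for uv in ((333.3,304.7),(360,317.7),(408.7,273.3)): print(ray("side",uv,.03).round(4))
a=cv2.cvtColor(cv2.imread("pics/t2.png"),cv2.COLOR_BGR2RGB); save("t2c",a[195:325,360:450].repeat(4,0).repeat(4,1))
E
```

```text
[ 0.4209 -0.1729  0.03  ]
[ 0.4371 -0.2512  0.03  ]
[ 0.6524 -0.2099  0.03  ]
```

View pics/t2c.png

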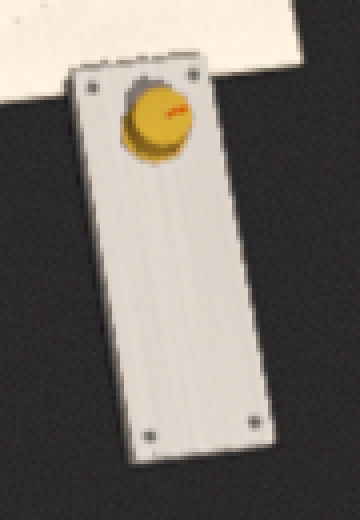

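Call:
apply_moves(plan=[[0,0,-5,0,0,0,0],[0,0,-5,0,0,0,0],[0,0,0,0.7,-1.72,0,0],[0,0,0,1.17,-2.87,0,0],[0,0,0,1.17,-2.87,0,0],[0,0,0,1.17,-2.87,0,0],[0,0,0,1.17,-2.87,0,0],[0,0,0,1.17,-2.87,0,0],[0,0,0,1.17,-2.87,0,0],[0,0,0,1.17,-2.87,0,0]])

```text
t: 6.38
position: [0.4651, -0.0729, 0.1359]
ee_rot: [-0.092, 0.996, -0.0, -0.0]
wrist_force: [1.3, -1.0, -2.7]
grip_width: 0.0113
finger_force: 30.0
```

Call:
apply_moves(plan=[[0,0,0,1.17,-2.87,0,0],[0,0,0,1.17,-2.87,0,0],[0,0,0,1.17,-2.87,0,0],[0,0,0,1.17,-2.87,0,0],[0,0,0,0.7,-1.9,0,0],[0,0,0,0,0,0,0],[0,0,0,0,0,0,0],[0,0,0,0,0,0,0]])

```text
t: 7.05
position: [0.4371, -0.2127, 0.1358]
ee_rot: [-0.091, 0.996, 0.0, -0.0]
wrist_force: [0.2, 0.3, -0.7]
grip_width: 0.0117
finger_force: 30.0
```

```bash
python3 - <<'E'
from h import *
c=cam("wrist"); w=imaging.grab_frame("wrist"); save("w3",w); t=imaging.grab_frame("top"); save("t3",t)
go((.4374,-.205,.136),100.5)
cc=cv2.resize(t[190:340,340:470],None,fx=3,fy=3); ww=cv2.resize(w[60:380,120:520],None,fx=1.0,fy=1.0)
o=np.zeros((450,800,3),np.uint8); o[:450,:390]=cc; o[:320,400:800]=ww; save("m3",o)
E
```

```text
t 7.15 pos [ 0.4374 -0.2122  0.136 ] turn [ 0.01 -0.01  0.07] shift [-0.13  0.71  0.  ] n 0.2 | w 0.0114 f 30.0 F [-0.   0.  -1.8] j6 -1.27
```

View pics/m3.png

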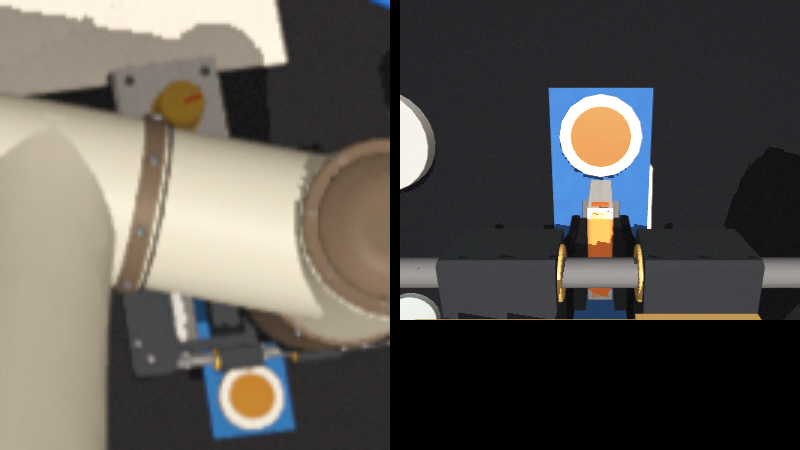

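The wrist view shows the carrier square to the tool, pot at about (320,195). The bed's rear-left corner shows at about (372,225).

```bash
python3 - <<'E'
from h import *
a=cv2.cvtColor(cv2.imread("pics/w3.png"),cv2.COLOR_BGR2RGB); c=cam("wrist")
b,cb=mask(a,(100,80,40),(125,255,255),(260,140,380,290))
hsv=cv2.cvtColor(a,cv2.COLOR_RGB2HSV); 
for r in range(218,290,8):
    k=np.nonzero((a[r,360:400].min(1)>130))[0]; kb=np.nonzero(b[r])[0]
    print(r,k[[0,-1]]+360 if len(k) else None, kb[[0,-1]] if len(kb) else None, ray("wrist",(k[-1]+360.5,r),.03,c).round(4) if len(k) else None)
S=manip.state(); R=Ro.from_quat(S["ee_rot"])
v,u=np.nonzero(b); z=S["position"][2]+.019-.041
T=lambda q,z:(R.inv().apply(ray("wrist",q,z,c)-S["position"])*1000).round(1)
print("rear edge tool",T((320,v.min()-.5),z)); 
for r in (155,200,235):
    k=np.nonzero(b[r])[0]; print(T((k[0]-.5,r),z),T((k[-1]+.5,r),z))
E
```

```text
218 None [271 370] None
226 [370 371] [271 369] [ 0.4178 -0.1731  0.03  ]
234 [369 372] [272 368] [ 0.4243 -0.1707  0.03  ]
242 [369 372] [272 368] [ 0.4311 -0.1692  0.03  ]
250 [368 371] [272 368] [ 0.4382 -0.1684  0.03  ]
258 [368 371] [273 367] [ 0.4452 -0.1667  0.03  ]
266 [368 371] [273 367] [ 0.4522 -0.1651  0.03  ]
274 [367 371] [273 367] [ 0.4594 -0.1634  0.03  ]
282 [367 370] [274 366] [ 0.4669 -0.1625  0.03  ]
rear edge tool [76.3 -0.7 22. ]
[ 71.9 -28.8  22. ] [71.9 27.9 22. ]
[ 47.7 -28.7  22. ] [47.7 27.9 22. ]
[ 27.5 -28.4  22. ] [27.6 27.1 22. ]
```

```bash
python3 - <<'E'
from h import *
u=np.radians(10.6); d=np.array([np.cos(u),np.sin(u)]); st=np.array([.6077,-.1765])
p=st-d*.172; go((p[0],p[1],.0577),100.6)
E
```

```text
t 7.15 pos [ 0.4374 -0.2122  0.136 ] turn [ 0.01 -0.01 -0.03] shift [-0.19  0.38  7.83] n 1.9 | w 0.0114 f 30.0 F [-0.   0.  -1.8] j6 -1.27
```

Call:
apply_moves(plan=[[0,0,0,-0.19,0.38,0.8,0],[0,0,0,0,0,1.5,0],[0,0,0,0,0,1.5,0],[0,0,0,0,0,1.5,0],[0,0,0,0,0,1.2,0],[0,0,0,0,0,0.8,0],[0,0,0,0,0,0.4,0],[0,0,0,0,0,0.13,0],[0,0,0,0,0,0,0],[0,0,0,0,0,0,0]])

```text
t: 7.98
position: [0.4391, -0.2088, 0.0584]
ee_rot: [-0.092, 0.996, -0.0, 0.001]
wrist_force: [-0.1, 0.2, -1.4]
grip_width: 0.0117
finger_force: 30.0
```

```bash
python3 - <<'E'
from h import *
u=np.radians(10.6); d=np.array([np.cos(u),np.sin(u)]); st=np.array([.6077,-.1765])
p=st-d*.089; go((p[0],p[1],.0577),100.6)
im=imaging.grab_frame("side"); save("s4",cv2.resize(im[230:340,300:440],None,fx=5,fy=5,interpolation=cv2.INTER_CUBIC))
E
```

```text
t 7.98 pos [ 0.4391 -0.2088  0.0584] turn [-0.03  0.07 -0.07] shift [-8.27  0.07  0.07] n 2.0 | w 0.0117 f 30.0 F [-0.1  0.2 -1.4] j6 -1.28
```

View pics/s4.png

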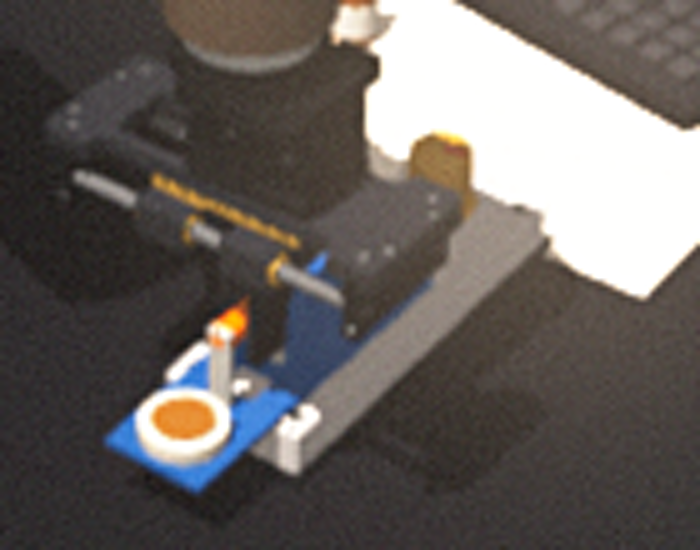

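The carrier sits centred and straight just over the bed, with the cap ahead at about (388,265). I'll slide in slowly while watching the forces.

Call:
apply_moves(plan=[[0,0,0,-0.4,0,0,0],[0,0,0,-0.6,0,0,0],[0,0,0,-0.6,0.02,0,0],[0,0,0,-0.6,0.02,0,0],[0,0,0,-0.6,0.02,0,0],[0,0,0,-0.6,0,0,0],[0,0,0,-0.6,0,0,0],[0,0,0,-0.5,0,0,0],[0,0,0,0,0,0,0]])

```text
t: 8.78
position: [0.484, -0.2, 0.0578]
ee_rot: [-0.092, 0.996, -0.0, 0.0]
wrist_force: [0.3, -0.6, -1.9]
grip_width: 0.0115
finger_force: 30.0
```

Call:
apply_moves(plan=[[0,0,0,-0.4,0,0,0],[0,0,0,-0.4,0,0,0],[0,0,0,-0.4,0,0,0],[0,0,0,-0.4,0,0,0],[0,0,0,-0.4,0,0,0],[0,0,0,0,0,0,0]])

```text
t: 9.28
position: [0.5033, -0.1964, 0.0579]
ee_rot: [-0.092, 0.996, -0.0, 0.0]
wrist_force: [0.3, -0.6, -0.9]
grip_width: 0.0117
finger_force: 30.0
```

```bash
python3 - <<'E'
from h import *
u=np.radians(10.6); d=np.array([np.cos(u),np.sin(u)]); st=np.array([.6077,-.1765])
p=st-d*.089; go((p[0],p[1],.0565),100.6)
E
```

```text
t 9.28 pos [ 0.5033 -0.1964  0.0579] turn [-0.03  0.05 -0.07] shift [-1.72  0.03  0.14] n 0.4 | w 0.0117 f 30.0 F [ 0.3 -0.6 -0.9] j6 -1.32
```

Call:
apply_moves(plan=[[0,0,0,-0.3,0,0,0],[0,0,0,-0.3,0.02,0,0],[0,0,0,-0.3,0,0,0],[0,0,0,-0.3,0,0,0],[0,0,0,-0.3,0,0,0],[0,0,0,-0.25,0,0,0],[0,0,0,0,0,0,0],[0,0,0,0,0,0,0]])

```text
t: 9.95
position: [0.5194, -0.193, 0.0578]
ee_rot: [-0.092, 0.996, 0.0, -0.0]
wrist_force: [0.1, 0.2, -2.1]
grip_width: 0.0117
finger_force: 30.0
```

Call:
apply_moves(plan=[[0,0,0,-0.1,0,0,0],[0,0,0,0,0,0,0],[0,0,0,0,0,0,0]])

```text
t: 10.2
position: [0.5203, -0.1929, 0.0579]
ee_rot: [-0.092, 0.996, 0.0, -0.0]
wrist_force: [-0.0, -0.2, -1.6]
grip_width: 0.0115
finger_force: 30.0
```

Call:
apply_moves(plan=[[0,0,0,-0.1,0,0,0],[0,0,0,0,0,0,0],[0,0,0,-0.1,0,0,0],[0,0,0,0,0,0,0],[0,0,0,0,0,0,0]])

```text
t: 10.62
position: [0.5224, -0.1925, 0.0578]
ee_rot: [-0.092, 0.996, 0.0, 0.0]
wrist_force: [-1.0, 0.3, -2.4]
grip_width: 0.0113
finger_force: 30.0
```

Call:
apply_moves(plan=[[0,0,0,-0.1,0,0,0],[0,0,0,0,0,0,0],[0,0,0,0,0,0,0]])

```text
t: 10.87
position: [0.5226, -0.1924, 0.0577]
ee_rot: [-0.091, 0.996, 0.0, -0.001]
wrist_force: [-2.3, 0.2, -1.2]
grip_width: 0.0115
finger_force: 30.0
```

Call:
apply_moves(plan=[[0,0,0,-0.1,0,0,0],[0,0,0,0,0,0,0],[0,0,0,0,0,0,0]])

```text
t: 11.12
position: [0.5227, -0.1923, 0.0576]
ee_rot: [-0.091, 0.996, 0.0, -0.002]
wrist_force: [-4.7, -0.3, 1.8]
grip_width: 0.0114
finger_force: 30.0
```

Firm stop at the stud, so the slot is home. I'll back off slightly, lower onto the bed and release.

Call:
apply_moves(plan=[[0,0,0,0.3,0,0,0],[0,0,0,0,0,0.08,0],[0,0,0,0,0,0.05,0],[0,0,0,0,0,0.05,0],[0,0,0,0,0,0,0],[0,0,0,0,0,0,0]])

```text
t: 11.62
position: [0.5222, -0.1926, 0.0563]
ee_rot: [-0.092, 0.996, -0.0, 0.001]
wrist_force: [0.3, -0.4, -1.8]
grip_width: 0.0112
finger_force: 30.0
```

Call:
apply_moves(plan=[[0,0,0,0,0,0.05,0],[0,0,0,0,0,0.03,0],[0,0,0,0,0,0,0],[0,0,0,0,0,0,0]])

```text
t: 11.95
position: [0.5222, -0.1925, 0.0561]
ee_rot: [-0.092, 0.996, -0.0, 0.001]
wrist_force: [-0.5, 3.0, 5.4]
grip_width: 0.0116
finger_force: 30.0
```

Call:
apply_moves(plan=[[0,0,0,0,0,0,1.6],[0,0,0,0,0,0,2.5],[0,0,0,0,0,0,4],[0,0,0,0,0,0,4],[0,0,0,0,0,0,4],[0,0,0,0,0,0,4],[0,0,0,0,0,0,4]])

```text
t: 12.53
position: [0.5213, -0.1927, 0.0551]
ee_rot: [-0.091, 0.996, 0.0, -0.0]
wrist_force: [-0.1, -0.4, 0.4]
grip_width: 0.0387
finger_force: 0.0
```

Call:
apply_moves(plan=[[0,0,0,0,0,-0.5,5],[0,0,0,0,0,-1,5],[0,0,0,0,0,-2,5.5],[0,0,0,0,0,-3,5.5],[0,0,0,0,0,-3,5.5],[0,0,0,0,0,-3,5.5],[0,0,0,0,0,-2.5,5.5],[0,0,0,0,0,0,5.5],[0,0,0,0,0,0,5.5]])

```text
t: 13.28
position: [0.5223, -0.1928, 0.208]
ee_rot: [-0.092, 0.996, -0.0, 0.003]
wrist_force: [0.9, -0.6, -0.6]
grip_width: 0.0552
finger_force: 0.0
```

```bash
python3 - <<'E'
from h import *
go((.608,-.1763,.13),120)
print(manip.state()["joint_pos"].round(2))
c=cam("wrist"); w=imaging.grab_frame("wrist"); save("w5",w); s=imaging.grab_frame("side"); t=imaging.grab_frame("top"); save("t5",t); save("s5",s)
o=np.zeros((600,800,3),np.uint8); o[:300,:400]=cv2.resize(w,(400,300)); o[:440,400:800]=cv2.resize(s[230:340,320:420],(400,440)); o[300:600,:400]=cv2.resize(t[200:320,340:500],(400,300)); save("m5",o)
print(proj("wrist",[[.608,-.1763,.075]],c),proj("side",[[.608,-.1763,.075]]),proj("top",[[.608,-.1763,.075]]))
E
```

```text
t 13.28 pos [ 0.5223 -0.1928  0.208 ] turn [ -0.13   0.28 -19.49] shift [-8.25 -2.86  7.8 ] n 2.8 | w 0.0552 f 0.0 F [ 0.9 -0.6 -0.6] j6 -1.33
[-0.06  0.28 -0.19  0.   -1.1  -1.33]
[[321.23748831 315.96304909]] [[388.40989819 260.54298193]] [[402.06938155 223.83519395]]
```

View pics/m5.png

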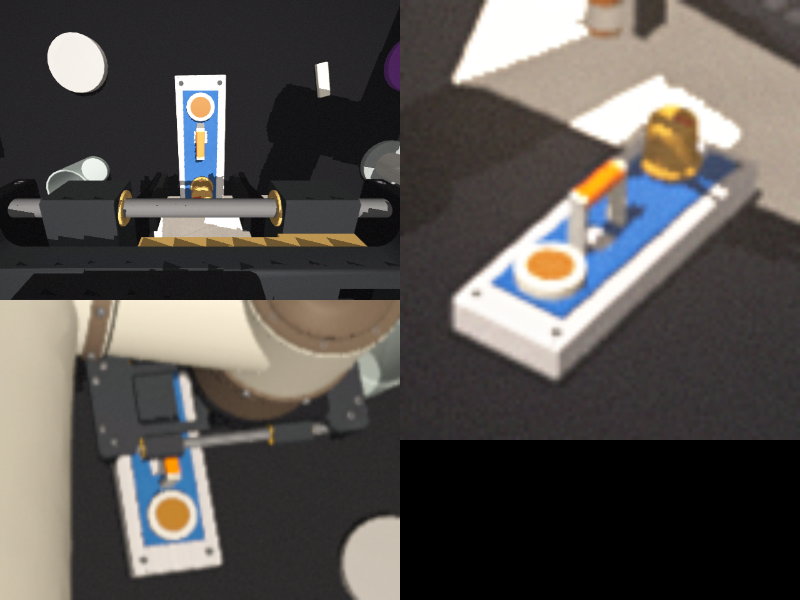

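The carrier lies flat and straight on the bed, with the slot around the stud under the cap. Next I'll go over the cap and wind the wrist back anticlockwise, so one grasp covers the whole turn.

Call:
apply_moves(plan=[[0,0,0,-2,0.04,0,6],[0,0,0,-3,0,0,6],[0,0,0,-2.5,0,0,6],[0,0,0,-1.23,0,0,6],[0,0,-7.1,0,0,0,6],[0,0,-7.1,0,0,0,6],[0,0,-7.1,0,0,0,6],[0,0,-7.1,0,0,0,6],[0,0,-7.1,0,0,0,6],[0,0,-7.1,0,0,0,6]])

```text
t: 14.27
position: [0.6064, -0.1763, 0.2034]
ee_rot: [-0.45, 0.893, 0.001, -0.002]
wrist_force: [0.5, -0.4, 0.7]
grip_width: 0.06
finger_force: 0.0
```

Call:
apply_moves(plan=[[0,0,-7.1,0,0,0,6],[0,0,-7.1,0,0,0,6],[0,0,-7.1,0,0,0,6],[0,0,-7.1,0,0,0,6],[0,0,-7.1,0,0,0,6],[0,0,-7.1,0,0,0,6],[0,0,-7.1,0,0,0,6],[0,0,-7.1,0,0,0,6],[0,0,-7.1,0,0,0,6],[0,0,-7.1,0,0,0,6]])

```text
t: 15.1
position: [0.6064, -0.1763, 0.2034]
ee_rot: [0.885, -0.466, -0.002, 0.001]
wrist_force: [-0.2, -0.3, -0.1]
grip_width: 0.0601
finger_force: 0.0
```

Call:
apply_moves(plan=[[0,0,-7.1,0,0,0,6],[0,0,-7.1,0,0,0,6],[0,0,-7.1,0,0,0,6],[0,0,-7.1,0,0,0,6],[0,0,-7.1,0,0,0,6],[0,0,-7.1,0,0,0,6],[0,0,-7.1,0,0,0,6],[0,0,-7.1,0,0,0,6],[0,0,0,0,0,0,6],[0,0,0,0,0,0,6]])

```text
t: 15.93
position: [0.6067, -0.1763, 0.204]
ee_rot: [1.0, 0.006, -0.001, -0.0]
wrist_force: [0.1, -0.7, 0.1]
grip_width: 0.06
finger_force: 0.0
```

```bash
python3 - <<'E'
from h import *
go((.608,-.1763,.0455),271)
c=cam("wrist"); w=imaging.grab_frame("wrist")
m,cc=mask(w,(15,120,60),(32,255,255),(270,230,370,330)); print(cc,m.sum(),ray("wrist",cc,.075,c)); v,u=np.nonzero(m); print(u.min(),u.max(),v.min(),v.max())
for r in nets.regions_of("wrist","cap")[:2]: print(r["position"],r["confidence"],r["region"].sum())
save("w6",w[150:350,220:420].repeat(2,0).repeat(2,1))
print(proj("wrist",[[.608,-.1763,.075]],c))
E
```

```text
t 15.93 pos [ 0.6067 -0.1763  0.204 ] turn [-0.01  0.14 -0.28] shift [ 0.13  0.   15.85] n 3.8 | w 0.06 f 0.0 F [ 0.1 -0.7  0.1] j6 1.61
[317.05232558 237.5       ] 516 [ 0.60094535 -0.17521729  0.075     ]
299 335 230 247
[[318.34195115 230.00679593]]
```

View pics/w6.png

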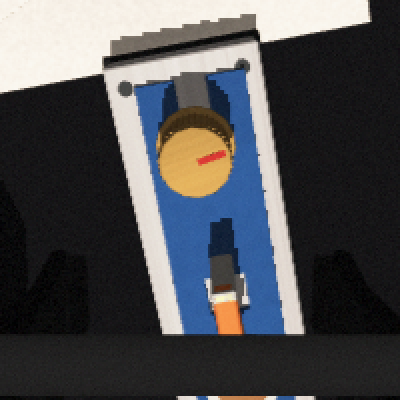

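The cap top is centred at (318,230.5), matching the prediction of (318,230). The slot is visibly home. Descending to grip the knurl.

Call:
apply_moves(plan=[[0,0,0,0.13,0,2,6],[0,0,0,0,0,3,6],[0,0,0,0,0,3,6],[0,0,0,0,0,3,6],[0,0,0,0,0,2,6],[0,0,0,0,0,1.5,6],[0,0,0,0,0,0.9,6],[0,0,0,0,0,0.3,6],[0,0,0,0,0,0,6],[0,0,0,0,0,0,6]])

```text
t: 16.87
position: [0.6092, -0.1765, 0.0492]
ee_rot: [1.0, 0.008, 0.001, 0.0]
wrist_force: [0.7, -0.0, 0.3]
grip_width: 0.0597
finger_force: 0.0
```

Call:
apply_moves(plan=[[0,0,0,0,0,0,3],[0,0,0,0,0,0,2.5],[0,0,0,0,0,0,2.5],[0,0,0,0,0,0,2.5],[0,0,0,0,0,0,2.5],[0,0,0,0,0,0,2.5],[0,0,0,0,0,0,2.5],[0,0,0,0,0,0,2.5],[0,0,0,0,0,0,2.5],[0,0,0,0,0,0,2.5]])

```text
t: 17.7
position: [0.6086, -0.1743, 0.0488]
ee_rot: [1.0, 0.008, 0.0, -0.001]
wrist_force: [-2.0, 7.9, 2.9]
grip_width: 0.0334
finger_force: 30.0
```

```bash
python3 -c "
from h import *
go((.608,-.1763,.047),271); print(manip.state()['torque'])"
```

```text
t 17.7 pos [ 0.6086 -0.1743  0.0488] turn [-0.12 -0.04 -0.08] shift [-0.07  0.19  0.18] n 0.1 | w 0.0334 f 30.0 F [-2.   7.9  2.9] j6 1.61
[ 2.11887178  0.41343466 -0.05759292]
```

Call:
apply_moves(plan=[[0,0,0,0,-0.2,0,2.5],[0,0,5,0,0,0.011,2.5],[0,0,7,0,0,0.016,2.5],[0,0,7,0,0,0.016,2.5],[0,0,7,0,0,0.016,2.5],[0,0,7,0,0,0.016,2.5],[0,0,7,0,0,0.016,2.5],[0,0,7,0,0,0.016,2.5],[0,0,5,0,0,0.011,2.5],[0,0,0,0,0,0,2.5]])

```text
t: 18.53
position: [0.6081, -0.1752, 0.0476]
ee_rot: [0.902, -0.432, -0.0, 0.001]
wrist_force: [-1.4, -2.6, 2.7]
grip_width: 0.0335
finger_force: 30.0
```

```bash
cat >> h.py <<'E'
def st():
    s=manip.state(); R=Ro.from_quat(s["ee_rot"]); y=R.apply([0,1,0])
    print("t",round(s["t"],2),s["position"].round(4),"yaw",round(np.degrees(np.arctan2(y[1],y[0]))%360,1),"Ftool",R.inv().apply(s["wrist_force"]).round(1),"M",np.round(s["torque"],2),"tau6",round(s["tau"][5],3),"j6",round(s["joint_pos"][5],3),"w",round(s["grip_width"],4),s["finger_force"])
E
python3 -c "
from h import *
st()"
```

```text
t 18.53 [ 0.6081 -0.1752  0.0476] yaw 218.8 Ftool [ 1.2  2.7 -2.7] M [-0.83  0.67 -0.07] tau6 -0.474 j6 0.701 w 0.0335 29.99597791582346
```

Call:
apply_moves(plan=[[0,0,7,0,0,0.016,2.5],[0,0,7,0,0,0.016,2.5],[0,0,7,0,0,0.016,2.5],[0,0,7,0,0,0.016,2.5],[0,0,7,0,0,0.016,2.5],[0,0,7,0,0,0.016,2.5],[0,0,7,0,0,0.016,2.5],[0,0,7,0,0,0.016,2.5],[0,0,7,0,0,0.016,2.5],[0,0,0,0,0,0,2.5]])

```text
t: 19.37
position: [0.6066, -0.1753, 0.0462]
ee_rot: [-0.543, 0.84, 0.001, -0.002]
wrist_force: [-4.9, -2.2, 4.8]
grip_width: 0.0333
finger_force: 30.0
```

```bash
python3 -c "
from h import *
st()"
```

```text
t 19.37 [ 0.6066 -0.1753  0.0462] yaw 155.8 Ftool [ 4.   3.6 -4.8] M [-0.76  1.39 -0.07] tau6 -0.581 j6 -0.398 w 0.0333 29.99704096466303
```

Call:
apply_moves(plan=[[0,0,6,0,0,0.013,2.5],[0,0,6,0,0,0.013,2.5],[0,0,6,0,0,0.013,2.5],[0,0,6,0,0,0.013,2.5],[0,0,6,0,0,0.013,2.5],[0,0,6,0,0,0.013,2.5],[0,0,6,0,0,0.013,2.5],[0,0,0,0,0,0,2.5]])

```text
t: 20.03
position: [0.6059, -0.1746, 0.0452]
ee_rot: [-0.206, 0.978, 0.001, -0.003]
wrist_force: [-5.5, 0.5, 6.3]
grip_width: 0.0335
finger_force: 30.0
```

```bash
python3 -c "
from h import *
st()"
```

```text
t 20.03 [ 0.6059 -0.1746  0.0452] yaw 113.8 Ftool [ 4.9  2.7 -6.3] M [ 0.04  1.63 -0.04] tau6 -0.487 j6 -1.131 w 0.0335 29.99652314465493
```

Call:
apply_moves(plan=[[0,0,4,0.13,0.06,0.009,2.5],[0,0,4,0,0,0.009,2.5],[0,0,4,0,0,0.009,2.5],[0,0,4,0,0,0.009,2.5],[0,0,4,0,0,0.009,2.5],[0,0,0,0,0,0,2.5]])

```text
t: 20.53
position: [0.6058, -0.1741, 0.0448]
ee_rot: [-0.034, 0.999, 0.0, -0.001]
wrist_force: [-3.5, 1.1, 5.0]
grip_width: 0.0333
finger_force: 30.0
```

```bash
python3 -c "
from h import *
st()"
```

```text
t 20.53 [ 0.6058 -0.1741  0.0448] yaw 93.9 Ftool [ 3.5  1.4 -5. ] M [ 0.35  1.09 -0.01] tau6 -0.306 j6 -1.479 w 0.0333 29.995528338477015
```

Call:
apply_moves(plan=[[0,0,4,0,0,0.009,2.5],[0,0,4,0,0,0.009,2.5],[0,0,4,0,0,0.009,2.5],[0,0,4,0,0,0.009,2.5],[0,0,4,0,0,0.009,2.5],[0,0,0,0,0,0,2.5]])

```text
t: 21.03
position: [0.6059, -0.1737, 0.0443]
ee_rot: [0.14, 0.99, 0.0, -0.001]
wrist_force: [-3.7, 2.6, 5.6]
grip_width: 0.0332
finger_force: 30.0
```

```bash
python3 -c "
from h import *
st()"
```

```text
t 21.03 [ 0.6059 -0.1737  0.0443] yaw 73.9 Ftool [ 4.3  1.5 -5.6] M [ 0.82  1.05 -0.04] tau6 -0.306 j6 -1.828 w 0.0332 29.99529638327658
```

Call:
apply_moves(plan=[[0,0,4,0.06,0,0.009,2.5],[0,0,4,0,0,0.009,2.5],[0,0,4,0,0,0.009,2.5],[0,0,4,0,0,0.009,2.5],[0,0,4,0,0,0.009,2.5],[0,0,0,0,0,0,2.5]])

```text
t: 21.53
position: [0.608, -0.1746, 0.0442]
ee_rot: [0.308, 0.951, -0.0, 0.002]
wrist_force: [1.9, -3.4, 1.2]
grip_width: 0.0332
finger_force: 30.0
```

```bash
python3 -c "
from h import *
st()"
```

```text
t 21.53 [ 0.608  -0.1746  0.0442] yaw 54.1 Ftool [-3.5 -1.6 -1.2] M [-0.68 -0.48  0.57] tau6 -0.975 j6 -2.174 w 0.0332 29.994007875211537
```

Call:
apply_moves(plan=[[0,0,2,0,0,0,2.5],[0,0,0,0,0,0,2.5],[0,0,0,0,0,0,2.5]])

```text
t: 21.78
position: [0.6075, -0.1743, 0.0442]
ee_rot: [0.324, 0.946, 0.0, 0.001]
wrist_force: [0.1, -0.5, 4.6]
grip_width: 0.0332
finger_force: 30.0
```

```bash
python3 -c "
from h import *
st()"
```

```text
t 21.78 [ 0.6075 -0.1743  0.0442] yaw 52.1 Ftool [-0.4 -0.4 -4.6] M [-0.24 -0.36  0.58] tau6 -0.565 j6 -2.209 w 0.0332 29.99873945955187
```

Torque saturated at 0.58 N m, so the cap is at its hard stop. Backing off a quarter turn.

Call:
apply_moves(plan=[[0,0,-4,0,0,-0.009,2.5],[0,0,-6,0,0,-0.013,2.5],[0,0,-6,0,0,-0.013,2.5],[0,0,-6,0,0,-0.013,2.5],[0,0,-6,0,0,-0.013,2.5],[0,0,-6,0,0,-0.013,2.5],[0,0,-6,0,0,-0.013,2.5],[0,0,-6,0,0,-0.013,2.5],[0,0,0,0,0,0,2.5]])

```text
t: 22.53
position: [0.6075, -0.174, 0.0452]
ee_rot: [-0.07, 0.998, 0.0, 0.001]
wrist_force: [1.3, 1.0, 4.8]
grip_width: 0.0331
finger_force: 30.0
```

Call:
apply_moves(plan=[[0,0,-6,0,0,-0.013,2.5],[0,0,-6,0,0,-0.013,2.5],[0,0,-6,0,0,-0.013,2.5],[0,0,-6,0,0,-0.013,2.5],[0,0,-6,0,0,-0.013,2.5],[0,0,-6,0,0,-0.013,2.5],[0,0,-6,0,0,-0.013,2.5],[0,0,-3,0,0,-0.005,2.5],[0,0,0,0,0,0,2.5],[0,0,0,0,0,0,2.5]])

```text
t: 23.37
position: [0.6073, -0.1738, 0.0461]
ee_rot: [-0.445, 0.896, -0.0, 0.001]
wrist_force: [1.1, 2.2, 5.3]
grip_width: 0.0332
finger_force: 30.0
```

```bash
python3 - <<'E'
from h import *
st()
s=imaging.grab_frame("side"); t=imaging.grab_frame("top"); w=imaging.grab_frame("wrist")
o=np.zeros((600,800,3),np.uint8); o[:440,:400]=cv2.resize(s[230:340,320:420],(400,440)); o[:300,400:]=cv2.resize(t[200:320,340:500],(400,300)); o[300:,400:]=cv2.resize(w,(400,300)); save("m7",o)
E
```

```text
t 23.37 [ 0.6073 -0.1738  0.0461] yaw 142.8 Ftool [-2.4  0.4 -5.3] M [ 0.51 -0.21  0.01] tau6 -0.006 j6 -0.626 w 0.0332 29.99879107810557
```

View pics/m7.png

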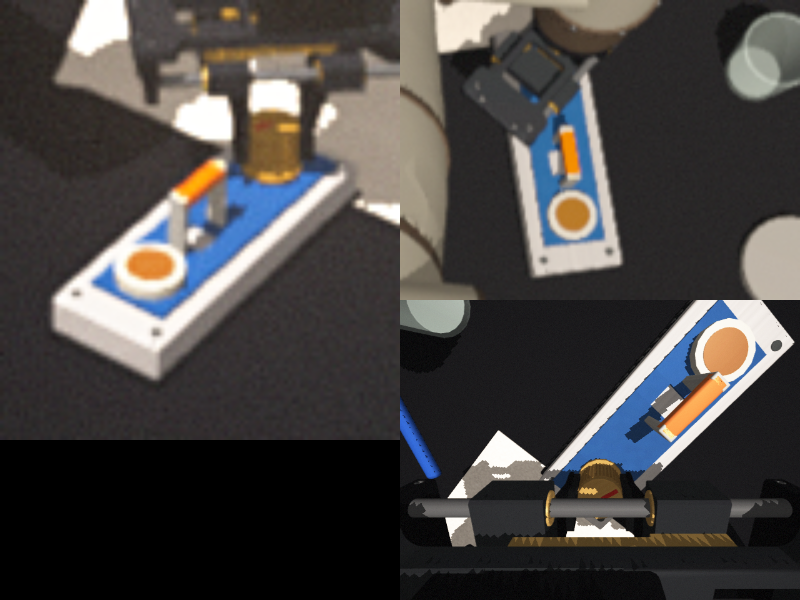

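The cap is gripped and backed off 90.7°, and the carrier is flat, straight and still home.

```bash
python3 -c "
from h import *
print(manip.close_job())"
```

```text
the job is handed in; nothing more can be done
None
```

I handed the job in at about 23 s of the 72 s allowed, with no result shown back: the carrier is flat on the bed with its slot home around the stud and let go, and the cap was threaded to its stop, backed off about 90° and is still held in the gripper.

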